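# Drag a dropped washer out from under the perforated shelf

### The arm

A 7-joint arm with a two-finger parallel gripper is mounted at the origin on the work surface. World frame = base frame: x ahead of the robot, y to its left, z up, the work surface at z = 0. Lengths are in mm, angles in rad, forces in N, time in s.
With the tool pointing down it reaches from about 425 to 950 mm from the base axis. Payload 4.7 kg.
Tool frame: the origin (TCP) lies at the very end of the fingers, on their centre line; the grasp point (between the pads) lies 19 mm behind it (robot.hold_point_z is the distance from the TCP to the grasp point, in mm); z points along the fingers, y is the line along which they close (so a half turn about z gives the same grasp; the last joint's range is limited). The gripper opens to 87 mm and grips with 3 to 60 N. Pads are 19 mm wide; open, the fingers measure 117 mm over their backs; the gripper's body (75 mm by 190 mm) begins 51 mm behind the grasp point.
Start: joints at [-1.189, 0.469, -0.049, 1.532, 0.024, 1.141, -0.082], TCP at [269.519, 618.877, 222.573] pointing down, gripper open.
Joint ranges: [-2.59, 2.59], [-0.33, 1.99], [-1.39, 1.29], [0.1, 2.45], [-1.04, 4.18], [0.21, 1.99], [-2.66, 2.66]. Speed limits (rad/s): [2.57, 2.57, 3.14, 3.14, 3.14, 3.14, 3.14].

### API

Orientations are given as a unit quaternion [w, x, y, z].
In Python, from station import robot gives the robot as it stands. The module is installed in compiled form; this text tells all that it offers.
- The arm moves only by the tool servo_tool, never from a script. Its argument "plan" is a list of rows, each a list of 4 numbers: the shift along the tool's x, y, z in units of 500 mm (1.0 is 500 mm), then the turn about the tool's z in units of 90 degrees (1.0 is 90 degrees). In form: [[x, y, z, twist], ...]. A call has 1 to 8 rows; each row shifts and turns the commanded pose from where the row before left it, along the tool's axes as they then stand; what a row does not reach is not made up. A row lasts 1/8 s, in which the tool goes at most 62.5 mm and 10.7 degrees, less where a joint would pass 70% of its speed; a pose out of reach is approached as far as the arm can. A call with a number of a shift or a turn outside -1 to 1 is refused whole. A call with a gripper value outside its range is refused whole. "jaw" is the gripper command: -1 is fully open, 1 is shut, values between are in proportion, set as the call begins (left out, the last holds). The fingers move at their own pace and stop on an object; "newtons" is the grip in N (left out, the last holds). Time passes only in rows, so rows that do not move let the fingers close. It gives the time, the measured TCP pose, the force, the opening and the grip force at its end, in the units of the state.
- robot.read_state(): the state, without advancing time (a new reading comes with each control period).
- robot.camera(name): name is "side" or "top"; returns a dict with "image" (384x512x3 uint8, red, green, blue), "depth" (384x512 float32, mm along the optical axis (not along the pixel's ray), 0 where there is no reading), "mtx" (3x3 intrinsics, pixels), "dist" ([k1, k2, p1, p2, k3] as OpenCV has them; the pictures are not rectified), "R" (3x3) and "t" (3): a world point X has camera coordinates R X + t. Camera axes: x right, y down, z forward; pixel columns grow to the right and rows downward; lengths in mm; the calibration is good to about 2 mm. A picture is of the moment at which its call begins.
- robot.finish_job(): hands the job in; it is judged then, once.
The state is a dict: "clock": time; "q": joint angles; "joint_vel": joint speeds; "tau": joint torques, N m; "tcp_pos": TCP position; "ee_rot": TCP orientation; "wrist_force": force on the tool from outside, world axes, zero at the start; "wrist_torque": the same for the moment, N m; "finger_gap": finger opening in mm; "finger_force": force on a finger pad.
Only numpy, scipy, OpenCV 4.12 (cv2) and the standard library are available. Lean on these libraries where they do the work, as an engineer would, in place of code of your own. Each camera call takes 0.05 s, during which the arm holds its last target. There are 200 camera calls.

### The job

The pad plate's spindle washer has dropped into the drip tray under the low perforated shelf. Take the flat hook, lower it flat onto the tray floor with its arm beyond the washer, and, keeping it flat and lightly pressed on the tray at heel and nose alike, draw the washer out until it lies in the tray wholly clear of the shelf's front edge. Then lay the hook flat on the bench off the tray; do not shove the washer deeper, press hard on the tray or shelf, or disturb the red drawer and the things on the shelf.

Things in the scene. Friction and masses are not known exactly. Their poses are not given: they have to be found in the camera images.
- shelf: Low galvanised perforated shelf, fixed: 640 mm wide (y), 220 deep (x), deck top 68 mm above the bench; one sees through its square holes. Origin on the bench under the middle of its front edge (nearest the robot); +x runs level in under it. A flange all round hangs down to 52 mm above the bench; four angle feet at the corners. Carries the drip tray (tray_line).
- tray_line (a point): Drip tray under the shelf: flat floor, y -190 to 190 mm, from 225 mm in front of the shelf's front edge to 185 mm behind it; side and back rims 8 mm, open front. It turns on screws, set stiff, on a line along y over this point (on the floor, 24 mm up, 40 mm behind the edge) and falls to the front by 0.5 to 4 degrees, never reported: feel it. Rigid: 1 mm too low can mean over 10 N.
- washer_mid (a point): Dark steel spindle washer, 34 mm across, 5 mm thick, bore 15 mm, 20 to 45 g, flat on the tray floor, 30 to 60 mm behind the shelf's front edge and up to 90 mm to either side of its middle. The point is its centre, 2.5 mm above the tray floor.
- hook_grip (a point): Flat drag hook, loose, 140 g, on the bench right of the tray: bar 24 mm wide, 5 thick, black grip on top. The point is the grip's centre, 21 mm above the bar's underside; x runs to the nose, z up. Grip 70 mm long (x), 24 wide (y), from 5 to 37 mm above the underside. Bar from 55 mm behind the point to 162 ahead. Heel (hook_c1): up to 110 mm ahead; nose: beyond (hook_c2), with the arm (hook_c3).
- hook_arm (a point): Middle of the rear edge of the hook's arm, which catches the washer: same axes, 150 mm ahead of the grip and 30 mm to +y, half-way up the 5 mm. The arm stands out to the +y side of the bar only, 12 to 48 mm off its centre line, 12 mm wide (x). Pressed at the nose alone the bar turns in the fingers (about 1 N per mm, slips at some 4 N); flat on heel and nose it feels rigid.
- sprayer: Blue plastic sprayer bottle with two trigger heads back to back (156 mm from nozzle to nozzle), bottle 82 mm across, 200 mm tall, 0.45 kg, loose on the rear half of the deck. Origin: centre of its underside. To be left alone; it trades places with the brush stand and the pad plate.
- brushes: Clear acrylic stand with three short brushes, 50 x 130 mm, 118 mm tall, 0.4 kg, loose on the rear half of the deck. Origin: centre of its underside. To be left alone.
- padplate: Round aluminium pad plate with a hub, 125 mm across, 22 mm high, 0.3 kg, loose on the rear half of the deck. Origin: centre of its underside. To be left alone.
- drawer (a joint): Tilt-out red plastic drawer front in a grey case (130 x 150 mm, 115 mm high) at the left end of the shelf as seen from the robot: 0 when shut, grows in rad as it tilts out. To be left shut.
Not all that is in view belongs to the job. What is shaped like the part that bears hook_grip but green or orange is not meant.

How it is judged (in metres and radians):
On the way, in this order (a step that is already met when the one before it is completed fails the run):
1. the hook reaches under the shelf, bearing flat on the tray at heel and nose, beside the washer, which is still under the shelf (contact force between hook_c1 and shelf above 0.3 N and contact force between any of hook_c2, hook_c3 and shelf above 0.3 N and x of hook_c3 in the frame of shelf above 0.04 m and x of washer_mid in the frame of shelf above 0.02 m), for 0.3 s.
2. the washer is drawn wholly clear of the shelf's front edge with the hook still bearing flat on the tray at heel and nose (contact force between hook_c1 and shelf above 0.3 N and contact force between any of hook_c2, hook_c3 and shelf above 0.3 N and x of washer_mid in the frame of shelf below -0.02 m), for 0.1 s.
At the end, for the whole second after the job is handed in: the washer lies in the tray with its centre at least 20 mm in front of the shelf's front edge; the hook lies flat and still on the bench, touching neither tray, shelf nor washer (x of washer_mid in the frame of shelf between -0.22 and -0.02 m and y of washer_mid in the frame of shelf between -0.19 and 0.19 m and height (world z) of washer_mid below 0.032 m and contact force between hook and shelf below 0.05 N and contact force between hook and washer below 0.05 N and height (world z) of hook_grip below 0.03 m and angle between hook_grip's own z axis and vertical below 0.08 rad and linear speed of hook below 0.02 m/s).
It fails at once if the hook presses on the tray or the shelf with more than 20 N (contact force between hook and shelf above 20 N).
It fails at once if the washer is shoved deeper under the shelf (x of washer_mid in the frame of shelf above 0.095 m).
It fails at once if a thing on the shelf is shifted by more than 15 mm, or the red drawer is tilted out (distance of any of sprayer, brushes, padplate from where it was at the start of the episode above 0.015 m or value of joint drawer above 0.1 rad).
It also fails if it takes over 72 s, if anything falls off the work surface, if the arm or the gripper's body presses on something with over 40 N, if the wrist force passes 120 N, or if a joint passes its speed limit or range.

## Working session

There is one attempt and no reset: what is moved stays moved. The work goes in short steps, Python scripts to look and compute and a tool call to move; the robot and the scene stay as the last step left them, time stands still between calls to the robot, and variables do not carry over. Pictures are saved under pics/ and viewed, at most 10 in all, crops included, and the job is handed in when it is done.

Besides the shell and the picture viewer there is one more tool, called as a command line: name --pt "numbers of a row" for each row, then --argument value for the rest. servo_tool: Moves the arm, as the interface text tells. Its arguments: {"type":"object","properties":{"plan":{"type":"array","items":{"type":"array","items":{"type":"number"}}},"jaw":{"type":"number"},"newtons":{"type":"number"}},"required":["plan"]}

```bash
mkdir -p pics; cat > h.py <<'E'
import numpy as np, cv2
from station import robot
def cam(n):
    c=robot.camera(n); 
    for k in ("mtx","dist","R","t"): c[k]=np.array(c[k],float)
    return c
def ray(c,uv):
    p=cv2.undistortPoints(np.array(uv,float).reshape(-1,1,2),c["mtx"],c["dist"]).reshape(-1,2)
    d=np.c_[p,np.ones(len(p))]@c["R"]; o=-c["R"].T@c["t"].ravel(); return o,d
def onplane(c,uv,z):
    o,d=ray(c,uv); return o+d*((z-o[2])/d[:,2])[:,None]
def cloud(c):
    v,u=np.mgrid[:384,:512]; uv=np.c_[u.ravel(),v.ravel()]
    o,d=ray(c,uv); return (o+d*c["depth"].reshape(-1,1)).reshape(384,512,3)
def proj(c,X):
    return cv2.projectPoints(np.array(X,float).reshape(-1,3),cv2.Rodrigues(c["R"])[0],c["t"],c["mtx"],c["dist"])[0].reshape(-1,2)
def save(img,n,s=1):
    cv2.imwrite("pics/"+n,cv2.resize(img[...,::-1],None,fx=s,fy=s,interpolation=cv2.INTER_CUBIC))
E
python3 - <<'E'
from h import *
a=cam("top");b=cam("side")
save(a["image"],"top0.png",1.5);save(b["image"],"side0.png",1.5)
for c in(a,b): print(-c["R"].T@c["t"],c["R"][2])
s=robot.read_state();print(s, robot.hold_point_z)
E
```

```text
[ 233.4408952   -83.97611521 1322.42651601] [ 0.21046227  0.00929477 -0.97755779]
[  329.73458766 -1150.00503055  1344.9015453 ] [ 0.09829622  0.64107105 -0.7611608 ]
{'clock': 0.1, 'q': array([-1.18889212,  0.46934219, -0.04859404,  1.53361228,  0.02411267,
        1.14104279, -0.08231163]), 'joint_vel': array([-0.00165635, -0.00177831,  0.00217406, -0.00298734, -0.00059825,
        0.00146801, -0.00136524]), 'tau': array([ 1.14855527e-03, -5.09168065e+01, -8.06557294e-02, -2.36832011e+01,
       -6.13634731e-02,  3.43920034e-02,  6.09013409e-05]), 'tcp_pos': array([269.32400494, 618.31775034, 221.60092479]), 'ee_rot': array([-1.46666874e-04,  2.03949635e-01,  9.78980960e-01, -8.97343353e-04]), 'wrist_force': array([ 0.41152291, -0.17717797, -0.14800588]), 'wrist_torque': array([ 0.00550077, -0.01906319,  0.0007767 ]), 'finger_force': 0.0, 'finger_gap': 86.95019156836128} 18.700000000000003
```

View pics/top0.png

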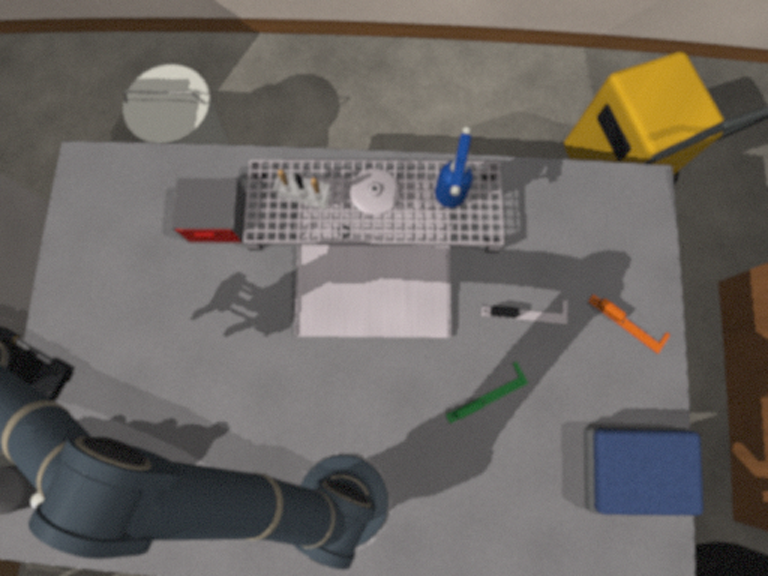

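View pics/side0.png

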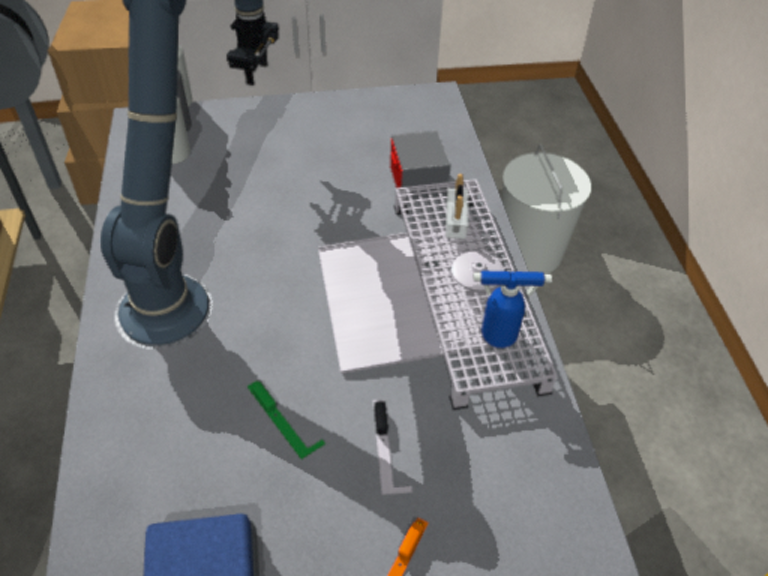

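Top view (pixels in the enlarged picture): three hook-shaped things: the grey bar with a black grip (505,312), a green one (487,395) and an orange one (630,322). The grey one with the black grip, right of the tray, fits. The washer seems to be the dark spot seen through the holes at (343,231). I'll confirm both in one enlarged crop.

```bash
python3 - <<'E'
from h import *
a=cam("top");b=cam("side")
im=a["image"]
c1=cv2.resize(im[145:175,185:265],None,fx=9,fy=9,interpolation=cv2.INTER_CUBIC)
c2=cv2.resize(im[190:225,315:395],None,fx=9,fy=9,interpolation=cv2.INTER_CUBIC)
save(np.vstack([c1,c2]),"crop1.png")
np.savez("a.npz",**a);np.savez("b.npz",**b)
for n,c in(("top",a),("side",b)):
    P=cloud(c);h=cv2.cvtColor(c["image"],cv2.COLOR_RGB2HSV)
    # black grip: near (337,208) top; (254,279) side
    v0,u0=(208,337) if n=="top" else (279,254)
    m=np.zeros((384,512),bool);m[v0-15:v0+16,u0-16:u0+17]=True
    m&=(h[...,2]<45)
    v,u=np.nonzero(m);q=P[m]; t=q[q[:,2]>25]
    print(n,len(v),"pix mean",u.mean(),v.mean(),"onplane37",onplane(c,[[u.mean(),v.mean()]],30),"cloud mean top",t.mean(0),np.min(q,0),np.max(q,0))
    # tray front corner, deck heights
    m=(P[...,2]>60)&(P[...,2]<75)&(P[...,0]>400)
    q=P[m];print("deck",np.percentile(q,[0.5,1,2,50,98,99,99.5],axis=0).round(1))
P=cloud(a)
for uv in [(200,224),(299,224),(200,165),(299,165),(250,200)]: print("tray",uv,P[uv[1],uv[0]].round(1))
E
```

```text
top 79 pix mean 336.3164556962025 207.1772151898734 onplane37 [[ 466.56923075 -376.67011413   30.        ]] cloud mean top [ 462.26477576 -371.08499126   53.49945411] [ 233.4408952  -403.8782766    29.47413899] [ 475.15037293  -83.97611521 1322.42651601]
deck [[ 606.8 -534.8   60.6]
 [ 608.7 -361.    61.4]
 [ 610.8 -357.4   62.1]
 [ 700.7  -13.4   68.5]
 [ 835.6  290.5   74.2]
 [ 841.7  296.4   74.6]
 [ 877.4  337.1   74.8]]
side 124 pix mean 253.99193548387098 278.7741935483871 onplane37 [[ 467.45614142 -381.76058187   30.        ]] cloud mean top [ 465.71224998 -389.70239922   47.47385797] [  329.73458766 -1150.00503055    -4.72330368] [ 480.87460714 -347.19989349 1344.9015453 ]
deck [[ 445.3 -361.8   60.4]
 [ 484.  -360.3   60.5]
 [ 565.1 -358.6   60.9]
 [ 700.1  -36.3   67.8]
 [1851.2 1297.8   74.4]
 [1855.  1304.5   74.7]
 [1856.1 1309.9   74.8]]
tray (200, 224) [384.8 125.8   5.6]
tray (299, 224) [ 401.2 -242.3    7. ]
tray (200, 165) [607.4 140.1  24. ]
tray (299, 165) [ 621.7 -235.1   32.2]
tray (250, 200) [482.  -56.2  16.4]
```

View pics/crop1.png

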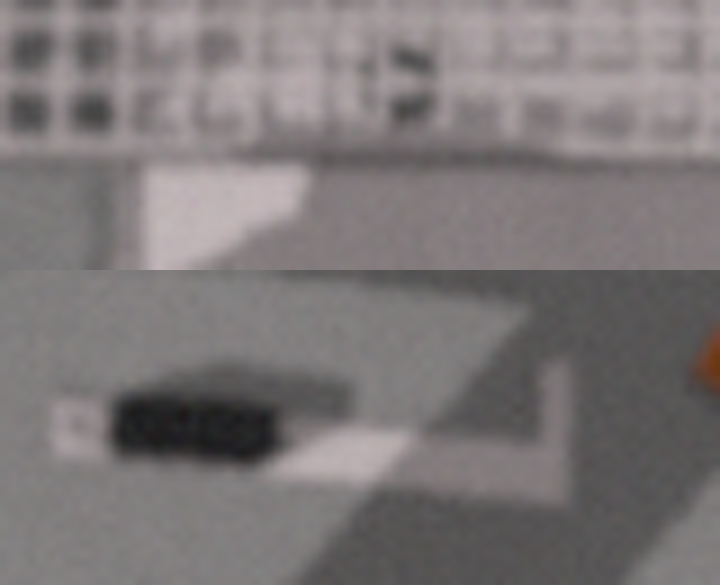

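The crop confirms the grey hook with its black grip and its arm towards +x. The washer shows dark through the holes at image (230.6,151) and (230.6,156.5).

```bash
python3 - <<'E'
from h import *
a=dict(np.load("a.npz"));b=dict(np.load("b.npz"))
# hook bar by crop pixels, z=5
f=lambda x,y:(315+x/9-.44,190+(y-270)/9-.44)
L,N,T=onplane(a,[f(52,430),f(572,474),f(558,358)],5)
print("rear end",L,"nose",N,"len",np.linalg.norm(N-L),"armtip",T)
# grip in both views via mask w/ depth-free rays, top face z=37
for n,c,v0,u0 in(("top",a,208,337),("side",b,279,254)):
    g=c["image"].max(2);m=np.zeros_like(g);m[v0-14:v0+15,u0-16:u0+17]=(g[v0-14:v0+15,u0-16:u0+17]<50)
    k,l,s,ce=cv2.connectedComponentsWithStats(m);i=1+s[1:,4].argmax()
    ct=max(cv2.findContours((l==i).astype(np.uint8),0,1)[0],key=len).reshape(-1,2)
    r=cv2.minAreaRect(onplane(c,ct,30)[:,:2].astype(np.float32));print(n,s[i],ce[i],onplane(c,[ce[i]],30).round(1),r)
# tray plane from depth
P=cloud(a);q=P[168:222,204:296].reshape(-1,3);q=q[(q[:,2]>-20)&(q[:,2]<60)]
A=np.c_[q[:,:2],np.ones(len(q))];s=np.linalg.lstsq(A,q[:,2],rcond=None)[0];print("tray plane",s,np.rad2deg(np.arctan(s[0])),np.std(q[:,2]-A@s))
# shelf mask: rows/cols along brightness; front flange corners
g=a["image"].min(2)
np.set_printoptions(linewidth=220)
print("rows@u",[(u,g[154:172,u].tolist()) for u in(190,215,260,300,325)])
print("cols@v",[(v,g[v,155:172].tolist(),g[v,325:345].tolist()) for v in(115,135,160)])
print("side washer"); 
W=onplane(a,[[230.6,151.1],[230.6,156.5],[230.6,153.8]],26.5);print(W,proj(b,W))
p=proj(b,W[2])[0].astype(int);save(b["image"][p[1]-30:p[1]+30,p[0]-40:p[0]+40],"crop2.png",8);print(p)
E
```

```text
rear end [ 467.84341717 -321.77874746    5.        ] nose [ 458.52190034 -541.83240972    5.        ] len 220.25100442374367 armtip [ 507.98158846 -537.13623098    5.        ]
top [328 204  17   7  89] [336.23595506 207.17977528] [[ 466.5 -376.4   30. ]] ((466.98187255859375, -375.6147766113281), (60.04200744628906, 20.3958683013916), 86.07014465332031)
side [250 268   9  22 136] [253.93382353 278.55147059] [[ 467.4 -380.9   30. ]] ((467.33935546875, -380.0697021484375), (75.15299987792969, 21.14265251159668), 87.53778076171875)
tray plane [ 5.95550385e-02  1.32158523e-03 -1.45269635e+01] 3.408226724678786 2.696147502388626
rows@u [(190, [146, 132, 118, 110, 116, 129, 138, 140, 120, 110, 112, 119, 122, 120, 121, 121, 120, 121]), (215, [158, 156, 149, 142, 129, 121, 119, 110, 108, 146, 171, 180, 180, 180, 173, 158, 133, 125]), (260, [162, 156, 157, 154, 138, 129, 137, 148, 131, 115, 115, 124, 120, 125, 125, 126, 123, 125]), (300, [148, 143, 129, 118, 114, 115, 130, 141, 133, 108, 94, 95, 94, 94, 89, 90, 89, 91]), (325, [141, 143, 130, 104, 86, 71, 87, 117, 129, 109, 85, 69, 62, 62, 63, 82, 80, 86])]
cols@v [(115, [125, 125, 127, 121, 111, 102, 95, 90, 87, 96, 117, 123, 113, 100, 91, 87, 98], [96, 93, 89, 80, 88, 89, 97, 101, 99, 89, 87, 87, 87, 85, 87, 88, 84, 87, 85, 88]), (135, [92, 81, 65, 47, 46, 47, 41, 41, 60, 86, 94, 85, 82, 83, 83, 87, 95], [151, 155, 151, 139, 133, 134, 146, 153, 155, 144, 119, 112, 119, 127, 123, 124, 119, 111, 112, 112]), (160, [39, 37, 34, 36, 40, 48, 82, 120, 144, 140, 129, 132, 127, 129, 134, 135, 134], [87, 108, 127, 124, 93, 83, 82, 99, 122, 139, 132, 101, 87, 81, 83, 89, 85, 86, 85, 85])]
side washer
[[666.98605024  26.79001187  26.5       ]
 [645.38562326  25.49361597  26.5       ]
 [656.1656523   26.14018607  26.5       ]] [[291.27285862 177.21883592]
 [285.5867328  178.03948507]
 [288.42726062 177.62957167]]
[288 177]
```

View pics/crop2.png

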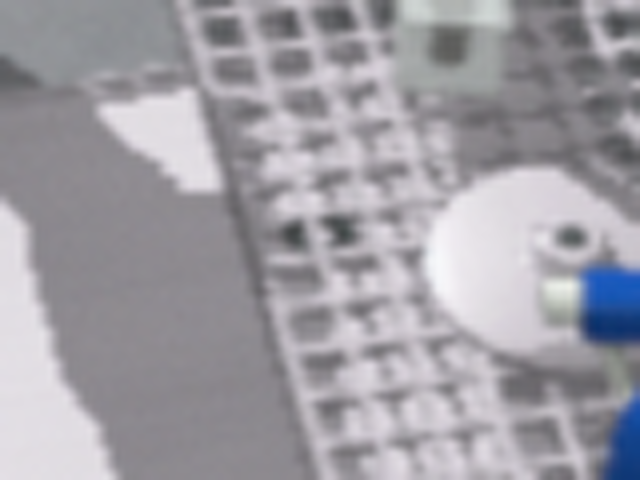

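servo_tool --pt "0 0 0 0.11" --pt "0 0 0 0.11" --pt "0 0 0 0.11" --pt "0 0 0 0.11" --pt "0 0 0 0.11" --pt "0 0 0 0.11" --pt "0 0 0 0.105" --jaw -0.2 --newtons 20

```text
clock: 1.08
tcp_pos: [269.4, 618.7, 222.3]
ee_rot: [0.0, 0.724, 0.69, -0.0]
wrist_force: [0.6, -0.0, 0.4]
finger_gap: 52.3
finger_force: 0.0
```

servo_tool --pt "-0.1 0.06 0 0" --pt "-0.1 0.06 0 0" --pt "-0.1 0.06 0 0" --pt "-0.1 0.06 0 0" --pt "-0.1 0.06 0 0" --pt "-0.1 0.06 0 0" --pt "-0.1 0.06 0 0" --pt "-0.1 0.06 0 0"

```text
clock: 2.08
tcp_pos: [493.2, 207.6, 222.7]
ee_rot: [-0.0, 0.722, 0.692, 0.0]
wrist_force: [0.7, 0.1, 0.4]
finger_gap: 52.4
finger_force: 0.0
```

```bash
cat >> h.py <<'E'
from scipy.spatial.transform import Rotation as Ro
def st():
    s=robot.read_state();w,x,y,z=s["ee_rot"];M=Ro.from_quat([x,y,z,w]).as_matrix()
    print("t",s["clock"],"p",s["tcp_pos"].round(1),"yaw_y",np.rad2deg(np.arctan2(M[1,1],M[0,1])).round(2),"F",s["wrist_force"].round(2),"T",s["wrist_torque"].round(2),"gap",round(s["finger_gap"],1),"q7",round(s["q"][6],2))
    return s,M
def to(X):
    s,M=st();print("tool units",(M.T@(np.array(X)-s["tcp_pos"])/500).round(4))
E
python3 - <<'E'
from h import *
to([466.5,-378,120])
a=dict(np.load("a.npz"));b=dict(np.load("b.npz"))
E_=onplane(a,[[190,162.2],[260,162.2],[300,162.7],[325,162.7]],54);print(E_)
print(onplane(a,[[161.5,162],[336.5,163.5]],60), "washer side",onplane(b,[[287.7,176.0]],26.5))
E
```

```text
t 2.075 p [493.2 207.6 222.7] yaw_y -2.37 F [0.67 0.06 0.44] T [-0.03 -0.02  0.02] gap 52.4 q7 -0.41
tool units [-1.1724 -0.0051  0.2047]
[[ 607.97591634  173.21082409   54.        ]
 [ 619.34733386  -87.35818892   54.        ]
 [ 624.21126949 -236.13711611   54.        ]
 [ 628.59699817 -329.53941382   54.        ]]
[[ 602.5279968   278.68507362   60.        ]
 [ 625.67529525 -371.31662081   60.        ]] washer side [[655.0692407   34.51489887  26.5       ]]
```

servo_tool --pt "-0.117 0 0.02 0" --pt "-0.117 0 0.02 0" --pt "-0.117 0 0.02 0" --pt "-0.117 0 0.02 0" --pt "-0.117 0 0.02 0" --pt "-0.117 0 0.02 0" --pt "-0.117 0 0.02 0" --pt "-0.117 0 0.02 0"

```text
clock: 3.08
tcp_pos: [473.2, -259.9, 142.3]
ee_rot: [0.0, 0.721, 0.692, 0.0]
wrist_force: [1.7, 0.4, 0.1]
finger_gap: 51.9
finger_force: 0.0
```

servo_tool --pt "-0.1 0 0.02 0" --pt "-0.1 0 0.02 0" --pt "-0.03 0 0 0" --pt "0 0 0 0"

```text
clock: 3.58
tcp_pos: [468.1, -373.7, 122.4]
ee_rot: [-0.0, 0.722, 0.692, -0.0]
wrist_force: [-0.3, 1.3, -0.8]
finger_gap: 52.2
finger_force: 0.0
```

```bash
python3 - <<'E'
from h import *
to([466.5,-378,10])
c=cam("side");p=proj(c,[466.5,-378,30])[0].astype(int)
save(c["image"][p[1]-45:p[1]+45,p[0]-60:p[0]+60],"g1.png",6)
E
```

```text
t 3.575 p [ 468.1 -373.7  122.4] yaw_y -2.47 F [-0.28  1.3  -0.79] T [-0.04  0.09 -0.01] gap 52.2 q7 0.87
tool units [-0.0088 -0.0027  0.2247]
```

View pics/g1.png

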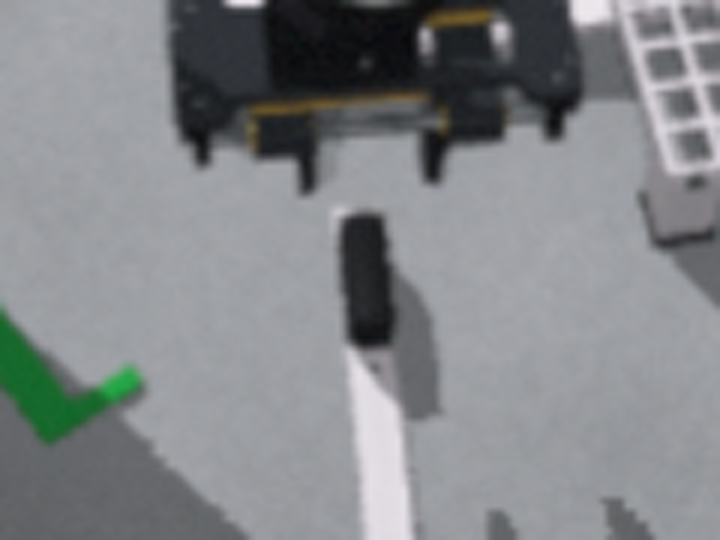

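The fingers at (305,180) and (432,170) straddle the grip at (365,280). Lowering and closing.

servo_tool --pt "-0.009 -0.002 0.06 0" --pt "0 0 0.06 0" --pt "0 0 0.06 0" --pt "0 0 0.045 0" --pt "0 0 0 0" --pt "0 0 0 0"

```text
clock: 4.38
tcp_pos: [468.3, -376.9, 11.1]
ee_rot: [0.001, 0.721, 0.693, 0.0]
wrist_force: [0.1, -0.3, -0.3]
finger_gap: 52.1
finger_force: 0.0
```

servo_tool --pt "0 0 0 0" --pt "0 0 0 0" --pt "0 0 0 0" --pt "0 0 0 0" --pt "0 0 0 0" --jaw 1 --newtons 25

```text
clock: 5.0
tcp_pos: [467.3, -377.8, 10.2]
ee_rot: [0.0, 0.722, 0.692, 0.0]
wrist_force: [0.5, 0.2, 3.4]
finger_gap: 23.8
finger_force: 25.0
```

servo_tool --pt "0 0 -0.04 0" --pt "0 0 -0.08 0" --pt "0 0 -0.08 0" --pt "0 0 0 0" --pt "0 0 0 0" --pt "0 0 0 0"

```text
clock: 5.75
tcp_pos: [466.4, -376.9, 108.7]
ee_rot: [-0.001, 0.722, 0.692, -0.0]
wrist_force: [-0.2, 0.3, -1.0]
finger_gap: 23.7
finger_force: 25.0
```

```bash
python3 - <<'E'
from h import *
st()
E
```

```text
t 5.75 p [ 466.4 -376.9  108.7] yaw_y -2.38 F [-0.22  0.31 -1.01] T [-0.06  0.1   0.03] gap 23.7 q7 0.89
```

servo_tool --pt "0 0 0 -0.117" --pt "0 0 0 -0.117" --pt "0 0 0 -0.117" --pt "0 0 0 -0.117" --pt "0 0 0 -0.117" --pt "0 0 0 -0.117" --pt "0 0 0 -0.117" --pt "0 0 0 -0.117"

```text
clock: 6.75
tcp_pos: [466.3, -377.3, 108.6]
ee_rot: [-0.001, 0.068, 0.998, 0.001]
wrist_force: [0.6, -0.7, -1.6]
finger_gap: 24.1
finger_force: 25.0
```

servo_tool --pt "0 0 0 -0.116" --pt "0 0.08 0 0" --pt "0 0.1 0 0" --pt "0 0.1 0 0" --pt "0 0.1 0 0" --pt "0 0.1 0 0" --pt "0 0 0 0"

```text
clock: 7.62
tcp_pos: [456.7, -133.5, 109.0]
ee_rot: [-0.001, -0.024, 1.0, 0.001]
wrist_force: [0.2, -0.8, -0.9]
finger_gap: 23.5
finger_force: 25.0
```

```bash
python3 - <<'E'
from h import *
to([431.5,-54,60])
E
```

```text
t 7.625 p [ 456.7 -133.5  109. ] yaw_y 92.72 F [ 0.2  -0.81 -0.86] T [-0.    0.01  0.02] gap 23.5 q7 1.85
tool units [0.0425 0.161  0.0985]
```

servo_tool --pt "0.01 0.04 0.02 0" --pt "0.01 0.04 0.02 0" --pt "0.01 0.04 0.02 0" --pt "0.01 0.04 0.02 0" --pt "0 0 0.015 0" --pt "0 0 0 0" --pt "0 0 0 0"

```text
clock: 8.5
tcp_pos: [434.9, -60.0, 62.6]
ee_rot: [0.0, -0.019, 1.0, -0.0]
wrist_force: [-0.2, 1.1, -1.6]
finger_gap: 23.9
finger_force: 25.0
```

```bash
python3 - <<'E'
from h import *
to([431.5,-54,43])
c=cam("top");p=proj(c,[560,-40,40])[0].astype(int);print(p)
save(c["image"][p[1]-48:p[1]+32,p[0]-50:p[0]+50],"h1.png",7)
np.savez("a2.npz",**c)
E
```

```text
t 8.5 p [434.9 -60.   62.6] yaw_y 92.19 F [-0.22  1.1  -1.62] T [ 0.07  0.09 -0.  ] gap 23.9 q7 1.68
tool units [0.0063 0.0122 0.0392]
[246 178]
```

View pics/h1.png

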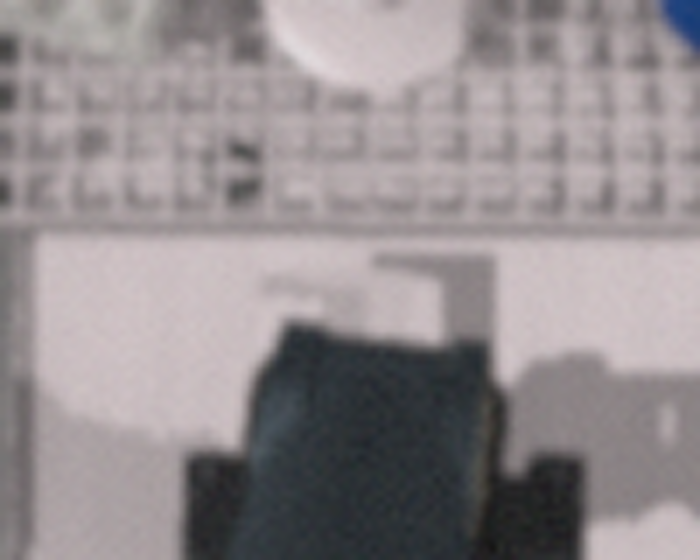

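```bash
python3 - <<'E'
from h import *
a=dict(np.load("a2.npz"));o=np.array([246-50,178-48])
ex=np.array([np.cos(.0382),np.sin(.0382)]);ey=np.array([-ex[1],ex[0]]);g=np.array([434.9,-60])
for x,y in[(162,-12),(162,48),(150,48),(150,12),(110,12),(110,-12)]:
    w=g+x*ex+y*ey; print((x,y),w.round(1),((proj(a,[*w,57])[0]-o)*7).round(0))
P=cloud(a)
for v in range(164,180): print(v,P[v,228:266:2,2].round(0).astype(int).tolist())
E
```

```text
(162, -12) [597.2 -65.8] [406. 262.]
(162, 48) [594.9  -5.8] [292. 261.]
(150, 48) [583.   -6.3] [292. 283.]
(150, 12) [584.3 -42.3] [360. 284.]
(110, 12) [544.4 -43.8] [359. 357.]
(110, -12) [545.3 -67.8] [405. 358.]
164 [28, 22, 20, 22, 27, 23, 18, 21, 24, 22, 19, 26, 20, 22, 25, 22, 24, 20, 26]
165 [22, 21, 25, 19, 23, 21, 19, 22, 23, 21, 30, 20, 16, 22, 22, 25, 21, 20, 23]
166 [24, 23, 25, 22, 23, 22, 18, 28, 19, 19, 19, 24, 19, 21, 27, 25, 24, 23, 19]
167 [24, 24, 21, 22, 20, 20, 20, 19, 22, 22, 24, 23, 27, 17, 26, 23, 22, 24, 21]
168 [24, 24, 25, 22, 21, 25, 58, 59, 62, 59, 56, 58, 55, 52, 20, 27, 22, 23, 19]
169 [19, 25, 15, 32, 23, 17, 54, 61, 60, 58, 59, 59, 57, 57, 19, 24, 21, 21, 25]
170 [23, 25, 20, 20, 21, 21, 59, 60, 57, 59, 59, 59, 61, 60, 23, 22, 22, 17, 25]
171 [17, 20, 18, 19, 26, 22, 57, 58, 59, 58, 56, 62, 55, 56, 21, 20, 22, 19, 20]
172 [20, 20, 18, 23, 22, 23, 17, 1322, 22, 23, 22, 62, 57, 54, 20, 19, 13, 23, 23]
173 [21, 16, 21, 21, 23, 19, 20, 23, 19, 19, 16, 57, 54, 59, 17, 17, 26, 16, 22]
174 [21, 22, 16, 20, 19, 21, 20, 22, 24, 21, 16, 58, 62, 56, 19, 19, 22, 19, 20]
175 [20, 20, 22, 20, 18, 17, 19, 20, 27, 25, 22, 58, 54, 61, 18, 22, 18, 20, 21]
176 [20, 18, 23, 16, 403, 404, 402, 16, 17, 22, 17, 55, 57, 52, 19, 20, 21, 21, 16]
177 [23, 19, 22, 15, 412, 408, 406, 379, 388, 19, 18, 63, 59, 62, 20, 20, 21, 16, 19]
178 [16, 21, 18, 19, 415, 413, 412, 401, 400, 399, 400, 394, 394, 60, 21, 19, 24, 398, 391]
179 [19, 17, 22, 18, 415, 417, 416, 407, 404, 402, 402, 403, 402, 400, 401, 396, 402, 406, 403]
```

servo_tool --pt "0 0.012 0.018 0" --pt "0 0.012 0.017 0" --pt "-0.03 0 0 0" --pt "-0.05 0 0 0" --pt "-0.05 0 0 0" --pt "-0.05 0 0 0" --pt "-0.029 0 0 0" --pt "0 0 0 0"

```text
clock: 9.55
tcp_pos: [539.4, -42.4, 44.9]
ee_rot: [0.0, -0.02, 1.0, 0.0]
wrist_force: [-0.6, 0.5, -1.2]
finger_gap: 23.9
finger_force: 25.0
```

servo_tool --pt "0 0.02 0 0" --pt "0 0.03 0 0" --pt "0 0.03 0 0" --pt "0 0 0 0" --pt "0 0 0 0" --pt "0 0 0 0"

```text
clock: 10.3
tcp_pos: [536.7, -3.3, 45.0]
ee_rot: [-0.0, -0.02, 1.0, -0.0]
wrist_force: [-0.5, -0.1, -1.7]
finger_gap: 23.6
finger_force: 25.0
```

```bash
python3 - <<'E'
from h import *
to([537.8,-3.7,40])
c=cam("top");save(c["image"][125:180,205:285],"h2.png",8);np.savez("a3.npz",**c)
E
```

```text
t 10.3 p [536.7  -3.3  45. ] yaw_y 92.24 F [-0.5  -0.07 -1.7 ] T [ 0.03  0.04 -0.03] gap 23.6 q7 1.57
tool units [-0.0021 -0.0009  0.0101]
```

View pics/h2.png

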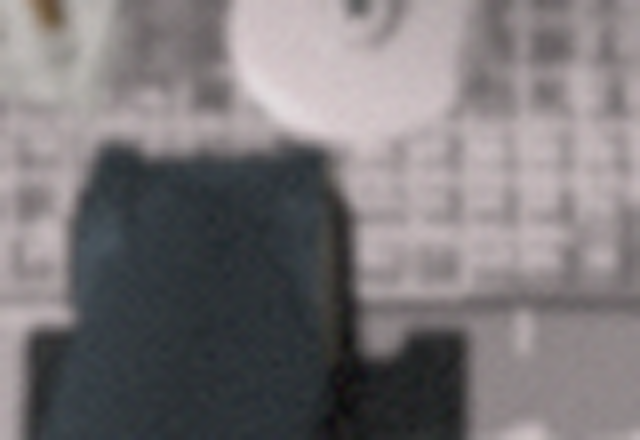

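servo_tool --pt "0 0 0.008 0" --pt "0 0 0.004 0" --pt "0 0 0 0" --pt "0 0 0 0"

```text
clock: 10.85
tcp_pos: [536.8, -2.6, 39.0]
ee_rot: [-0.0, -0.02, 1.0, 0.0]
wrist_force: [-0.7, -0.7, -1.2]
finger_gap: 23.9
finger_force: 25.0
```

```bash
python3 -c "
from h import *
st()"
```

```text
t 10.85 p [536.8  -2.6  39. ] yaw_y 92.29 F [-0.75 -0.66 -1.18] T [0.03 0.05 0.04] gap 23.9 q7 1.57
```

servo_tool --pt "0 0 0.002 0" --pt "0 0 0.002 0" --pt "0 0 0 0" --pt "0 0 0 0"

```text
clock: 11.35
tcp_pos: [536.7, -2.6, 37.0]
ee_rot: [-0.0, -0.02, 1.0, 0.0]
wrist_force: [0.2, 0.3, -1.7]
finger_gap: 23.8
finger_force: 25.0
```

```bash
python3 -c "
from h import *
st()"
```

```text
t 11.35 p [536.7  -2.6  37. ] yaw_y 92.3 F [ 0.22  0.27 -1.71] T [0.01 0.07 0.01] gap 23.8 q7 1.57
```

servo_tool --pt "0 0 0.002 0" --pt "0 0 0 0" --pt "0 0 0 0"

```text
clock: 11.72
tcp_pos: [536.8, -2.6, 36.1]
ee_rot: [0.0, -0.02, 1.0, 0.0]
wrist_force: [-0.4, 0.6, -0.5]
finger_gap: 24.1
finger_force: 25.0
```

servo_tool --pt "0 0 0.002 0" --pt "0 0 0 0" --pt "0 0 0 0"

```text
clock: 12.1
tcp_pos: [536.8, -2.8, 35.1]
ee_rot: [0.0, -0.02, 1.0, -0.0]
wrist_force: [-1.2, -1.1, 0.6]
finger_gap: 24.0
finger_force: 25.0
```

```bash
python3 -c "
from h import *
st()"
```

```text
t 12.1 p [536.8  -2.8  35.1] yaw_y 92.28 F [-1.24 -1.06  0.56] T [-0.06 -0.06 -0.07] gap 24.0 q7 1.57
```

servo_tool --pt "0 0 0.002 0" --pt "0 0 0 0" --pt "0 0 0 0"

```text
clock: 12.48
tcp_pos: [536.8, -2.7, 34.0]
ee_rot: [0.0, -0.02, 1.0, 0.0]
wrist_force: [-0.3, -0.3, 1.2]
finger_gap: 23.8
finger_force: 25.0
```

```bash
python3 -c "
from h import *
st()"
```

```text
t 12.475 p [536.8  -2.7  34. ] yaw_y 92.28 F [-0.26 -0.35  1.21] T [-0.19 -0.1  -0.14] gap 23.8 q7 1.57
```

servo_tool --pt "0 0 0.002 0" --pt "0 0 0.002 0" --pt "0 0 0 0" --pt "0 0 0 0"

```text
clock: 12.98
tcp_pos: [536.7, -2.6, 32.0]
ee_rot: [-0.0, -0.02, 1.0, 0.0]
wrist_force: [-0.8, -0.6, 0.8]
finger_gap: 23.8
finger_force: 25.0
```

servo_tool --pt "0 0 0.002 0" --pt "0 0 0.002 0" --pt "0 0 0 0" --pt "0 0 0 0"

```text
clock: 13.48
tcp_pos: [536.7, -2.6, 30.0]
ee_rot: [-0.0, -0.02, 1.0, 0.0]
wrist_force: [-1.0, -1.1, 0.3]
finger_gap: 23.8
finger_force: 25.0
```

```bash
python3 -c "
from h import *
st()"
```

```text
t 13.475 p [536.7  -2.6  30. ] yaw_y 92.3 F [-1.02 -1.09  0.28] T [-0.13  0.02 -0.05] gap 23.8 q7 1.57
```

servo_tool --pt "0 0 0.002 0" --pt "0 0 0 0" --pt "0 0 0 0"

```text
clock: 13.85
tcp_pos: [536.8, -2.6, 29.0]
ee_rot: [0.0, -0.02, 1.0, 0.0]
wrist_force: [-1.6, -0.6, -0.3]
finger_gap: 23.7
finger_force: 25.0
```

```bash
python3 -c "
from h import *
st()"
```

```text
t 13.85 p [536.8  -2.6  29. ] yaw_y 92.3 F [-1.59 -0.62 -0.34] T [-0.08 -0.06 -0.08] gap 23.7 q7 1.57
```

servo_tool --pt "0 0 0.002 0" --pt "0 0 0 0" --pt "0 0 0 0"

```text
clock: 14.22
tcp_pos: [536.8, -2.6, 28.0]
ee_rot: [0.0, -0.02, 1.0, 0.0]
wrist_force: [-0.0, -0.0, 0.7]
finger_gap: 23.7
finger_force: 25.0
```

```bash
python3 -c "
from h import *
st()"
```

```text
t 14.225 p [536.8  -2.6  28. ] yaw_y 92.3 F [-0.05 -0.02  0.72] T [-0.07 -0.07 -0.05] gap 23.7 q7 1.57
```

servo_tool --pt "0 0 0.001 0" --pt "0 0 0 0" --pt "0 0 0 0"

```text
clock: 14.6
tcp_pos: [536.7, -2.6, 27.5]
ee_rot: [-0.0, -0.02, 1.0, 0.0]
wrist_force: [-0.6, -0.2, 0.5]
finger_gap: 23.7
finger_force: 25.0
```

```bash
python3 -c "
from h import *
st()"
```

```text
t 14.6 p [536.7  -2.6  27.5] yaw_y 92.3 F [-0.59 -0.22  0.55] T [-0.09 -0.06 -0.04] gap 23.7 q7 1.57
```

servo_tool --pt "0 0 0.001 0" --pt "0 0 0 0" --pt "0 0 0 0"

```text
clock: 14.98
tcp_pos: [536.7, -2.6, 27.1]
ee_rot: [-0.0, -0.02, 1.0, 0.0]
wrist_force: [-1.6, -0.9, 1.7]
finger_gap: 24.0
finger_force: 25.0
```

servo_tool --pt "0 0 0.001 0" --pt "0 0 0 0" --pt "0 0 0 0"

```text
clock: 15.35
tcp_pos: [536.7, -2.6, 27.1]
ee_rot: [0.0, -0.02, 1.0, 0.0]
wrist_force: [-3.0, -0.3, 7.0]
finger_gap: 24.1
finger_force: 25.0
```

```bash
python3 -c "
from h import *
st()"
```

```text
t 15.35 p [536.7  -2.6  27.1] yaw_y 92.29 F [-2.97 -0.34  7.04] T [-0.03  0.4  -0.07] gap 24.1 q7 1.57
```

servo_tool --pt "0 0 -0.0004 0" --pt "0 0 0 0" --pt "0 0 0 0" --pt "0 0 0 0"

```text
clock: 15.85
tcp_pos: [536.7, -2.6, 27.1]
ee_rot: [-0.0, -0.02, 1.0, 0.0]
wrist_force: [-2.8, -0.9, 6.7]
finger_gap: 23.7
finger_force: 25.0
```

servo_tool --pt "0.006 0 0.00034 0" --pt "0.008 0 0.00046 0" --pt "0.006 0 0.00034 0" --pt "0 0 0 0"

```text
clock: 16.35
tcp_pos: [527.1, -2.9, 26.5]
ee_rot: [0.001, -0.02, 1.0, 0.0]
wrist_force: [2.3, 0.7, 4.6]
finger_gap: 23.7
finger_force: 25.0
```

```bash
python3 -c "
from h import *
st()"
```

```text
t 16.35 p [527.1  -2.9  26.5] yaw_y 92.3 F [2.34 0.74 4.6 ] T [ 0.01 -0.48  0.05] gap 23.7 q7 1.57
```

servo_tool --pt "0.01 0 0.00058 0" --pt "0.01 0 0.00058 0" --pt "0.01 0 0.00058 0" --pt "0 0 0 0"

```text
clock: 16.85
tcp_pos: [511.5, -3.6, 25.5]
ee_rot: [0.0, -0.02, 1.0, 0.0]
wrist_force: [1.2, -0.4, 5.9]
finger_gap: 24.1
finger_force: 25.0
```

servo_tool --pt "0.01 0 0.00058 0" --pt "0.01 0 0.00058 0" --pt "0.01 0 0.00058 0" --pt "0 0 0 0"

```text
clock: 17.35
tcp_pos: [496.4, -4.3, 24.6]
ee_rot: [0.0, -0.02, 1.0, 0.0]
wrist_force: [1.7, 0.4, 5.5]
finger_gap: 23.7
finger_force: 25.0
```

```bash
python3 -c "
from h import *
st()"
```

```text
t 17.35 p [496.4  -4.3  24.6] yaw_y 92.29 F [1.68 0.41 5.53] T [ 0.01 -0.59  0.01] gap 23.7 q7 1.57
```

servo_tool --pt "0.01 0 0.0006 0" --pt "0.01 0 0.0006 0" --pt "0.01 0 0.0006 0" --pt "0 0 0 0"

```text
clock: 17.85
tcp_pos: [481.4, -4.9, 23.7]
ee_rot: [0.0, -0.02, 1.0, 0.0]
wrist_force: [1.0, -0.4, 6.0]
finger_gap: 23.7
finger_force: 25.0
```

servo_tool --pt "0.01 0 0.0006 0" --pt "0.01 0 0.0006 0" --pt "0.01 0 0.0006 0" --pt "0 0 0 0"

```text
clock: 18.35
tcp_pos: [466.4, -5.5, 22.8]
ee_rot: [0.0, -0.02, 1.0, 0.0]
wrist_force: [1.5, -0.2, 6.8]
finger_gap: 23.7
finger_force: 25.0
```

servo_tool --pt "0.01 0 0.0006 0" --pt "0.01 0 0.0006 0" --pt "0.01 0 0.0006 0" --pt "0 0 0 0" --pt "0 0 0 0" --pt "0 0 0 0"

```text
clock: 19.1
tcp_pos: [451.4, -6.1, 21.9]
ee_rot: [-0.0, -0.02, 1.0, 0.0]
wrist_force: [2.8, -0.0, 6.5]
finger_gap: 23.5
finger_force: 25.0
```

```bash
python3 - <<'E'
from h import *
st()
c=cam("side");np.savez("b4.npz",**c);p=proj(c,[580,10,20])[0].astype(int)
save(c["image"][p[1]-40:p[1]+40,p[0]-60:p[0]+40],"d1.png",7)
c=cam("top");np.savez("a4.npz",**c);print(p)
E
```

```text
t 19.1 p [451.4  -6.1  21.9] yaw_y 92.29 F [ 2.75 -0.04  6.51] T [-0.01 -0.6   0.04] gap 23.5 q7 1.56
[268 184]
```

View pics/d1.png

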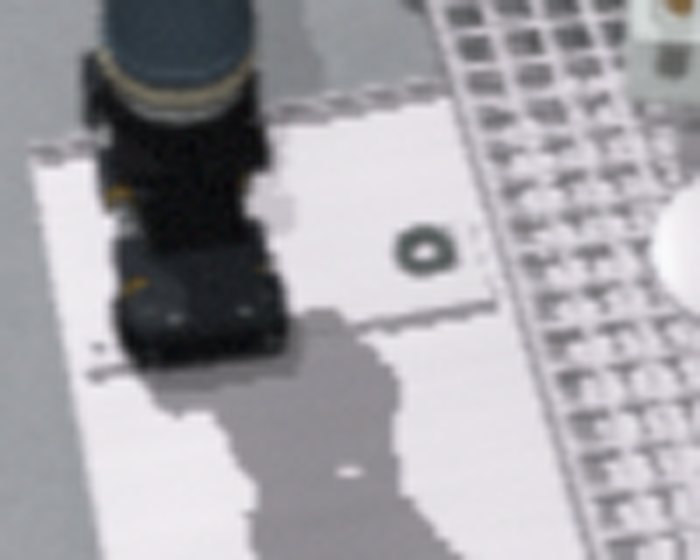

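The washer ring at crop (426,250) is out in front of the shelf edge, ahead of the arm. I'll measure it and draw a little further.

servo_tool --pt "0.01 0 0.0006 0" --pt "0.01 0 0.0006 0" --pt "0 0 0 0" --pt "0 0 0 0"

```text
clock: 19.7
tcp_pos: [441.5, -6.4, 21.3]
ee_rot: [-0.0, -0.02, 1.0, 0.0]
wrist_force: [1.9, 0.1, 6.7]
finger_gap: 23.4
finger_force: 25.0
```

```bash
cat > w.py <<'E'
from h import *
st()
def washer(c,X):
    # dark blob near a predicted point
    p=proj(c,X)[0].astype(int);g=c["image"].max(2)[p[1]-12:p[1]+13,p[0]-12:p[0]+13]
    m=(g<150).astype(np.uint8);k,l,s,ce=cv2.connectedComponentsWithStats(m)
    for i in range(1,k):
        if 8<s[i,4]<150: 
            w=onplane(c,[ce[i]+p-12],22)[0];d=w[:2]-[616.5,-46]
            print(s[i],w.round(1),"shelf",(d[0]*.999+d[1]*.04).round(1),(d[1]-.04*d[0]).round(1))
for n in("side","top"): print(n);washer(cam(n),[570,28,22])
E
python3 w.py
```

```text
t 19.7 p [441.5  -6.4  21.3] yaw_y 92.29 F [1.93 0.05 6.67] T [ 0.06 -0.6   0.06] gap 23.4 q7 1.56
side
[ 9  9  8  7 44] [571.7  30.6  22. ] shelf -41.7 78.4
top
```

servo_tool --pt "-0.004 0 -0.004 0" --pt "-0.004 0 -0.01 0" --pt "0 0 -0.03 0" --pt "0 0 -0.05 0" --pt "0 0 -0.05 0" --pt "0 0 -0.04 0" --pt "0 0 0 0"

```text
clock: 20.68
tcp_pos: [445.6, -6.3, 113.7]
ee_rot: [0.0, -0.02, 1.0, 0.0]
wrist_force: [-0.8, 0.3, -2.2]
finger_gap: 23.7
finger_force: 25.0
```

servo_tool --pt "0 -0.05 0 0" --pt "0 -0.1 0 0" --pt "0 -0.1 0 0" --pt "0 -0.1 0 0" --pt "0 -0.1 0 0" --pt "0 -0.1 0 0" --pt "0 -0.1 0 0" --pt "0 0 0 0"

```text
clock: 21.68
tcp_pos: [456.4, -335.3, 111.4]
ee_rot: [-0.002, -0.016, 1.0, -0.001]
wrist_force: [0.9, 1.0, -0.8]
finger_gap: 23.8
finger_force: 25.0
```

```bash
python3 w.py; python3 - <<'E'
from h import *
to([440,-330,14])
E
```

```text
t 21.675 p [ 456.4 -335.3  111.4] yaw_y 91.88 F [ 0.87  0.97 -0.78] T [ 0.09  0.07 -0.01] gap 23.8 q7 2.25
side
top
[ 9  8  9  9 63] [573.4  27.1  22. ] shelf -40.2 74.8
t 21.775 p [ 457.4 -330.2  111.3] yaw_y 92.23 F [ 1.02  0.01 -0.97] T [ 0.1   0.02 -0.03] gap 23.7 q7 2.25
tool units [0.0342 0.0013 0.1947]
```

servo_tool --pt "0.017 0 0.05 0" --pt "0.017 0 0.05 0" --pt "0 0 0.05 0" --pt "0 0 0.03 0" --pt "0 0 0.014 0" --pt "0 0 0 0" --pt "0 0 0 0"

```text
clock: 22.65
tcp_pos: [442.4, -332.0, 16.8]
ee_rot: [0.001, -0.02, 1.0, -0.0]
wrist_force: [0.1, -0.7, -0.6]
finger_gap: 23.5
finger_force: 25.0
```

servo_tool --pt "0 0 0.002 0" --pt "0 0 0.002 0" --pt "0 0 0.002 0" --pt "0 0 0.002 0" --pt "0 0 0 0" --pt "0 0 0 0"

```text
clock: 23.4
tcp_pos: [442.3, -331.8, 12.4]
ee_rot: [0.0, -0.02, 1.0, -0.0]
wrist_force: [0.3, 1.3, 3.1]
finger_gap: 24.0
finger_force: 25.0
```

```bash
python3 -c "
from h import *
st()"
```

```text
t 23.4 p [ 442.3 -331.8   12.4] yaw_y 92.3 F [0.26 1.3  3.08] T [ 0.17  0.11 -0.  ] gap 24.0 q7 2.31
```

Touching the bench at the rear; press a little further, then release and rise.

servo_tool --pt "0 0 0.002 0" --pt "0 0 0.001 0" --pt "0 0 0 0" --pt "0 0 0 0"

```text
clock: 23.9
tcp_pos: [442.4, -331.9, 10.8]
ee_rot: [0.0, -0.02, 1.0, -0.0]
wrist_force: [1.9, 1.0, 3.1]
finger_gap: 23.6
finger_force: 25.0
```

servo_tool --pt "0 0 0 0" --pt "0 0 0 0" --pt "0 0 0 0" --pt "0 0 0 0" --jaw -0.2

```text
clock: 24.4
tcp_pos: [441.5, -331.7, 10.4]
ee_rot: [-0.0, -0.02, 1.0, 0.0]
wrist_force: [0.6, -1.3, -0.5]
finger_gap: 50.5
finger_force: 0.0
```

servo_tool --pt "0 0 -0.03 0" --pt "0 0 -0.06 0" --pt "0 0 -0.1 0" --pt "0 0 -0.1 0" --pt "0 0 0 0" --pt "0 0 0 0"

```text
clock: 25.15
tcp_pos: [441.5, -331.4, 155.8]
ee_rot: [0.0, -0.02, 1.0, 0.0]
wrist_force: [-0.9, 0.1, 0.1]
finger_gap: 52.3
finger_force: 0.0
```

```bash
python3 w.py; python3 - <<'E'
from h import *
c=cam("side");save(c["image"][100:350,120:420],"end.png",2)
E
```

```text
t 25.15 p [ 441.5 -331.4  155.8] yaw_y 92.3 F [-0.94  0.14  0.06] T [ 0.06  0.05 -0.02] gap 52.3 q7 2.26
side
[ 9  9  8  7 42] [570.7  28.8  22. ] shelf -42.7 76.6
top
[ 9  8 10 10 69] [571.9  25.5  22. ] shelf -41.7 73.3
```

View pics/end.png

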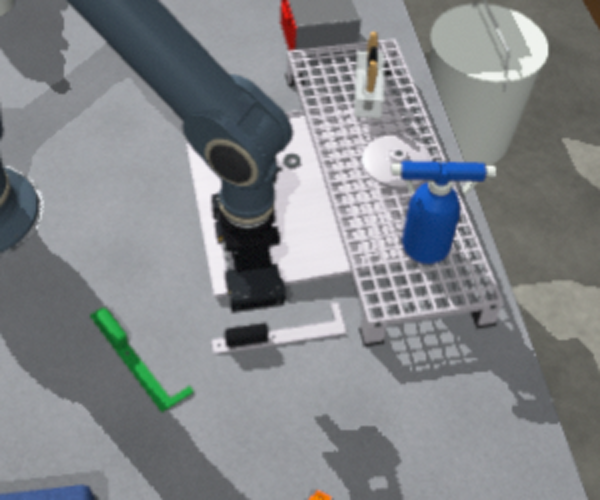

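The hook lies flat on the bench at (280,335), clear of the tray and shelf. The washer at (292,160) lies in the tray in front of the shelf, and everything else is undisturbed.

```bash
python3 -c "
from station import robot
print(robot.finish_job())"
```

```text
the job is handed in; nothing more can be done
None
```

The job is handed in, with no verdict shown: the washer lies in the tray about 42 mm in front of the shelf's front edge, the hook lies flat on the bench clear of the tray, and the shelf items and red drawer look undisturbed.

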